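Pack the gift case and prove its catch

TASK

Take the plain carton out of its plywood pocket, stand it on the open worktop and let go, then take it again by its two narrow sides and lower it upright into the empty front compartment of the wooden gift case. Shut the lid and press it home until the catch snaps, then give the wooden grip a firm upward tug to check that the catch holds, pressing it down and tugging again if it gives. Leave the lid caught shut and the goods standing round about where they are.

Things in the scene. Friction and masses are not known exactly. Their poses are not given: they have to be found in the camera images.
- carton: Plain brown cardboard carton with a pale paper band, 42 (its x) x 64 (its y) x 88 mm tall, about 0.22 kg; origin at the centre of its underside, z up. It starts upright in the pocket of the rack. Its two wide faces look along its x axis, its two narrow sides along its y axis.
- rack: Fixed plywood pocket: base plate 60 x 86 x 6 mm with two upright side plates 8 mm thick, 40 mm deep, 94 mm tall, 70 mm apart along its y axis; open at front and back (its -x and +x), so the carton in it can be gripped only on its wide faces and lifted out upward. Origin at the centre of its underside.
- case: Fixed open wooden gift case, 135 (its x) x 162 (its y) x 100 mm high without lid, walls and floor 6 mm. Origin at the centre of its underside; its front (-x of its frame) faces the robot. A divider parts an empty front compartment from a rear one, which holds two small printed boxes that stay there. Its lid is hinged along the top of the rear (+x) wall.
- front_bay (a point): Centre of the front compartment's floor, 35.5 mm in front of the case's origin, 6 mm up; axes as the case's. The compartment is 52 mm along x, 150 mm along y, its rim 94 mm above this point. The carton fits only with its x along the case's x (either way round), 5 mm free before and behind it, so fingers have room only at its narrow sides.
- lid_hinge (a point): Middle of the lid's hinge line, 67.5 mm behind the case's origin and 100 mm above its underside; the line runs along the case's y axis.
- lid_grip (a point): Centre of the top face of the wooden grip on the lid: a bar 14 mm thick (lid x), 70 mm long (lid y), 30 mm high, 118 mm from the hinge. Lid shut, this point is 50.5 mm in front of the case's origin and 140 mm above the worktop. Pressing the lid home takes some 8 to 18 N here; to tug, pinch the bar across its thickness and pull up with 6 to 15 N.
- lid: The lid, a wooden board 135 x 162 x 10 mm, 0.25 kg; shut, its top lies 110 mm above the worktop. Origin on the middle of the hinge line; shut, its axes are the case's, and the board reaches 135 mm from the hinge along its -x, from z = 0 to 10 mm, the grip on top. When open, push it forward from behind near its upper edge.
- catch: Sprung steel catch at the middle of the case's front, outside: 30 mm wide, top 109 mm above the worktop, reaching 27 mm out from the front wall. It gives way outward by itself as the lid's steel tongue is pressed past it and then holds the tongue down. Need not be touched. Origin under its nose.
- honey_jar: Bystander: glass jar with a red lid, 65 mm across, 100 mm tall; origin under its centre. Leave standing.
- sample_pot: Bystander: white printed pot, 72 mm across, 71 mm tall; origin under its centre. Leave standing.
- lid_angle (a joint): Lid angle in rad: 0 = down on the rim, grows as it opens; starts leaning back on its stop at about 1.7. Pushed forward past upright (1.57) the lid sinks shut by itself on a damped hinge but comes to rest on the catch at about 0.13, the front 18 mm proud: not caught. Caught, it lies at 0 and lifts only about 0.012; if a tug raises it past 0.03 it is not caught.
Not all that is in view belongs to the job. Leave any turquoise look-alike of the carton alone.

How it is judged:
On the way, in this order (a step that is already met when the one before it is completed fails the run):
1. the carton stands upright on the open worktop, clear of the rack and case, let go (horizontal distance between carton and rack above 0.075 m and height (world z) of carton below 0.004 m and angle between carton's own z axis and vertical below 0.1 rad and contact force between the fingers and carton below 0.1 N), for 0.1 s.
2. the carton stands upright on the floor of the front compartment, let go (z of carton in the frame of front_bay below 0.006 m and horizontal distance between carton and front_bay below 0.055 m and angle between carton's own z axis and vertical below 0.12 rad and contact force between the fingers and carton below 0.1 N), for 0.1 s.
3. the lid is pressed fully home, past the catch (value of joint lid_angle below 0.006 rad), for 0.1 s.
4. the grip is tugged upward and the catch holds the lid (value of joint lid_angle between 0.007 and 0.018 rad and contact force between catch and lid above 3 N), for 0.1 s.
At the end, for the whole second after the job is handed in: The lid lies caught shut (within 0.02 rad) after a tug of more than 3 N at the catch, and the carton stands upright (within 0.12 rad) on the floor of the front compartment (value of joint lid_angle below 0.02 rad and z of carton in the frame of front_bay below 0.006 m and horizontal distance between carton and front_bay below 0.055 m and angle between carton's own z axis and vertical below 0.12 rad); the robot touches nothing.
It fails at once if the carton is dropped into the case (horizontal distance between carton and front_bay below 0.055 m and height (world z) of carton below 0.09 m and linear speed of carton above 0.45 m/s).
It fails at once if the honey jar is shoved or knocked over (distance of honey_jar from where it was at the start of the episode above 0.05 m or angle between honey_jar's own z axis and vertical above 0.5 rad).
It fails at once if the sample pot is shoved or knocked over (distance of sample_pot from where it was at the start of the episode above 0.05 m or angle between sample_pot's own z axis and vertical above 0.5 rad).
It also fails if it takes over 72 s, if anything falls off the work surface, if the arm or the gripper's body presses on something with over 40 N, if the wrist force passes 120 N, or if a joint passes its speed limit or range.

ROBOT

A 7-joint arm with a two-finger parallel gripper is mounted at the origin on a cart in front of the work surface, level with it; the furniture and walls round the work are solid. World frame = base frame: x ahead of the robot, y to its left, z up, the work surface at z = 0. Lengths are in m, angles in rad, forces in N, time in s.
With the tool pointing down it reaches from about 0.4 to 0.85 m from the base axis. Payload 10.4 kg.
Tool frame: the origin (TCP) lies midway between the tips of the shut fingers; the grasp point (between the pads) lies 19 mm behind it; x points along the fingers, z is the direction in which the jaws open and shut, and the axes are right-handed (so a half turn about x gives the same grasp; the last joint's range is limited). The gripper opens to 87 mm and grips with 3 to 60 N. Pads are 19 mm wide; open, the fingers measure 117 mm over their backs; the gripper's body (75 mm by 190 mm) begins 51 mm behind the grasp point.
Start: joints at [-1.141, 0.332, -0.065, 1.46, 0.022, 1.35, -0.088], TCP at [0.273, 0.562, 0.223] pointing down, gripper open.
Joint ranges: [-2.6, 2.6], [-0.5, 2.12], [-1.47, 1.34], [0.16, 2.42], [-1.27, 4.41], [0.06, 2.06], [-2.6, 2.6]. Speed limits (rad/s): [2.22, 2.22, 2.79, 2.79, 3.14, 3.14, 3.14].

INTERFACE

Orientations are given as a unit quaternion [x, y, z, w].
In Python, from bench import read_state, camera, camera_params, close_job gives the robot as it stands.
- The arm moves only by the tool arm_command, never from a script. Its argument "targets" is a list of rows, each a list of 7 numbers: the closure in counts, from 0 (fully open) to 255 (shut), then the shift along the tool's x, y, z in mm, then the turn, a rotation vector about the tool's x, y, z in rad. A call has 1 to 10 rows; each row is the pose to reach, as a shift and turn from the pose commanded when the call began, along the tool's axes at that moment; what a row does not reach only later rows make up. A row lasts 1/10 s, in which the tool goes at most 50 mm and 8.59 degrees, less where a joint would pass 70% of its speed; a pose out of reach is approached as far as the arm can. A call with a gripper value outside its range is refused whole. The fingers move at their own pace and stop on an object; "newtons" is the grip in N (left out, the last holds). Time passes only in rows, so rows that repeat a pose let the fingers close. It gives the time, the measured TCP pose, the force and the opening at its end, in the units of the state.
- read_state(): the state, without advancing time (a new reading comes with each control period).
- camera(name): name is "side" or "top"; returns the picture (420x560x3 uint8, red, green, blue); there is no depth.
- camera_params(name): a dict with "intrinsics" (3x3 intrinsics, pixels), "xyz" and "orientation" of the camera in the world. Camera axes: x right, y down, z forward; pixel columns grow to the right and rows downward; lengths in m; the calibration is good to about 2 mm. A picture is of the moment at which its call begins. camera_params takes no time and is no camera call.
- close_job(): hands the job in, once; it reports no verdict.
The state is a dict: "time": time; "joint_positions": joint angles; "joint_vel": joint speeds; "joint_torque": joint torques, N m; "ee_pos": TCP position; "eef_rot": TCP orientation; "ft_force": force on the tool from outside, world axes, zero at the start; "torque": the same for the moment, N m; "width": finger opening in m.
Only numpy, scipy, OpenCV 4.12 (cv2) and the standard library are available. Lean on these libraries where they do the work, as an engineer would, in place of code of your own. Each camera call takes 0.05 s, during which the arm holds its last target.

## Working session

There is one attempt and no reset: what is moved stays moved. The work goes in short steps, Python scripts to look and compute and a tool call to move; the robot and the scene stay as the last step left them, time stands still between calls to the robot, and variables do not carry over. Pictures are saved under pics/ and viewed, and the job is handed in when it is done.

Besides the shell and the picture viewer there is one more tool, called after "Request:" as name(argument=value, ...) on one line, values as JSON. arm_command: Moves the arm, as the interface text tells. Its arguments: {"type":"object","properties":{"targets":{"type":"array"},"newtons":{"type":"number"}},"required":["targets"]}

```bash
ls; mkdir -p pics; python3 - <<'E'
from bench import *
import cv2,json
s=read_state();print({k:(v if not hasattr(v,'tolist') else v.tolist()) for k,v in s.items()})
for n in("side","top"):
    im=camera(n);cv2.imwrite(f"pics/{n}0.png",im[:,:,::-1]);print(n,camera_params(n))
E
```

```text
pics
{'time': 0.0, 'joint_positions': [-1.1405825659829605, 0.33289079008564365, -0.06472120684704309, 1.4609478420768423, 0.02161797405160932, 1.3499209502493321, -0.08848618542273609], 'joint_vel': [-0.001084902610345116, 0.000995981859286479, 0.00029681038513311187, -0.0004385370700152498, 0.0011805763804865967, -0.00037708172210049396, 0.0013592098079711788], 'joint_torque': [0.000895093398867175, -62.3253607749939, 0.024860925623215735, -38.99027109146118, -0.0614538649097085, 0.03976748907007277, 0.00014481503058050293], 'ee_pos': [0.2732614589236758, 0.5616530148115798, 0.2217390837744382], 'eef_rot': [-0.37531761270464886, 0.5998923881811126, 0.3747192165234878, 0.5990420026709883], 'ft_force': [-0.18129783449864087, 0.057200069505839134, -0.4557322878635455], 'torque': [-0.058835076859328726, 0.03799172417020434, -0.013678100355589206], 'width': 0.08715260375184893}
side {'intrinsics': array([[407.69621267,   0.        , 274.4899412 ],
       [  0.        , 407.69621267, 202.59332319],
       [  0.        ,   0.        ,   1.        ]]), 'xyz': array([ 0.03540709, -0.70422503,  0.91697189]), 'orientation': array([ 0.88074547, -0.25199669,  0.10919463, -0.3858259 ])}
top {'intrinsics': array([[426.38267924,   0.        , 281.02734787],
       [  0.        , 426.38267924, 209.41360155],
       [  0.        ,   0.        ,   1.        ]]), 'xyz': array([0.27338444, 0.02692403, 1.44343985]), 'orientation': array([-0.70285314,  0.70679501, -0.05534198,  0.05809946])}
```

View pics/side0.png

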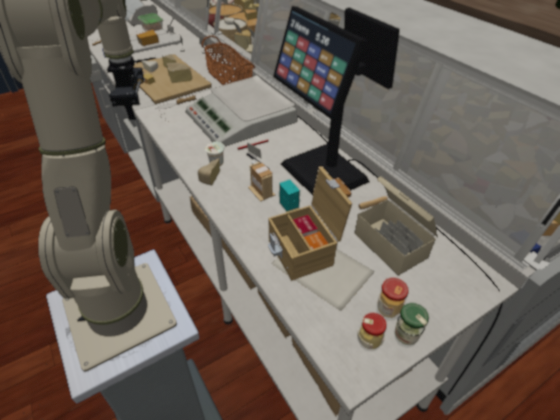

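View pics/top0.png

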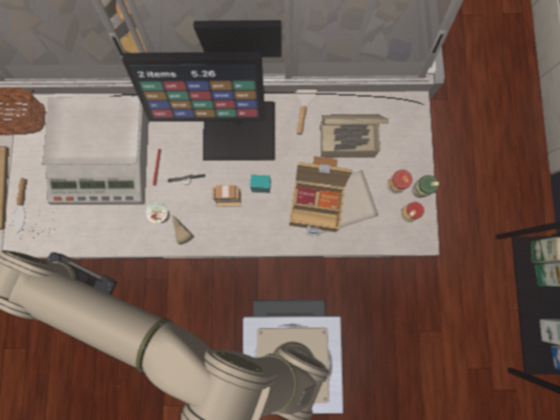

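```bash
cat > h.py <<'E'
import numpy as np,cv2
from bench import *
from scipy.spatial.transform import Rotation as R
def cam(n):
    p=camera_params(n);return p['intrinsics'],p['xyz'],R.from_quat(p['orientation']).as_matrix()
def proj(n,P):
    K,t,M=cam(n);q=(np.atleast_2d(P)-t)@M;q=q@K.T;return q[:,:2]/q[:,2:]
def ray(n,uv,z):
    K,t,M=cam(n);d=M@np.linalg.inv(K)@np.array([uv[0],uv[1],1.]);return t+d*(z-t[2])/d[2]
def st():
    s=read_state();r=R.from_quat(s['eef_rot']).as_matrix();print('t',round(s['time'],2),'p',np.round(s['ee_pos'],4),'F',np.round(s['ft_force'],1),'w',round(s['width'],4),'X',np.round(r[:,0],3),'Z',np.round(r[:,2],3),'q',np.round(s['joint_positions'],2));return s,r
def crop(im,x0,x1,y0,y1,f,name):
    cv2.imwrite(name,cv2.resize(im[y0:y1,x0:x1,::-1],None,fx=f,fy=f,interpolation=cv2.INTER_CUBIC))
E
python3 - <<'E'
from h import *
t=cv2.imread('pics/top0.png')[:,:,::-1];s=cv2.imread('pics/side0.png')[:,:,::-1]
crop(t,200,360,140,250,5,'pics/t0c.png');crop(s,190,350,140,280,4,'pics/s0c.png')
E
```

```text
(no output)
```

View pics/t0c.png

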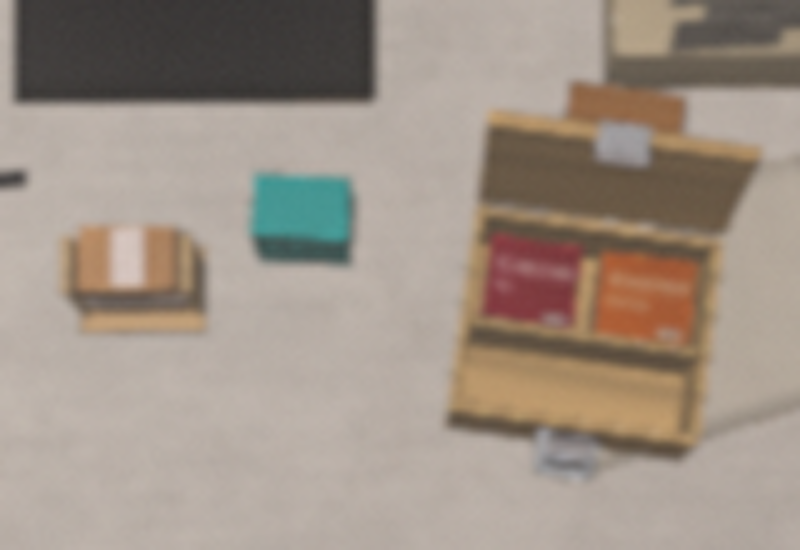

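View pics/s0c.png

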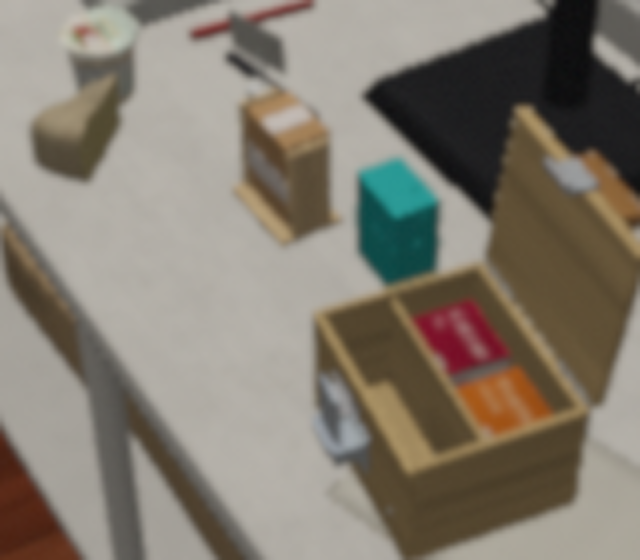

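```bash
cat > fit.py <<'E'
from h import *
from scipy.optimize import least_squares
T=lambda a:('top',a[0]/5+200,a[1]/5+140)
S=lambda a:('side',a[0]/4+190,a[1]/4+140)
def fit(corr,x0):
    def w(x,P):
        c,s=np.cos(x[2]),np.sin(x[2]);return [x[0]+c*P[0]-s*P[1],x[1]+s*P[0]+c*P[1],P[2]]
    f=lambda x:np.concatenate([(proj(o[0],w(x,P))[0]-o[1:]) for P,o in corr])
    r=least_squares(f,x0,loss='soft_l1',x_scale=[.1,.1,.1]);print(np.round(r.x,4));print(np.round(f(r.x).reshape(-1,2),1).tolist());return r.x
if __name__=='__main__':
    a,b=.0675,.081
    fit([((-a,b,.1),T((447,412))),((-a,-b,.1),T((692,443))),((a,b,.1),T((480,207))),((a,-b,.1),T((720,240))),
     ((-a,b,.1),S((318,315))),((-a,-b,.1),S((410,470))),((a,-b,.1),S((583,410))),((a,b,.1),S((485,265)))],[.5,-.06,0])
    a,b=.021,.032;z=.094
    fit([((-a,b,z),T((78,290))),((-a,-b,z),T((174,292))),((a,b,z),T((82,226))),((a,-b,z),T((178,226)))],[.5,.1,0])
    fit([((-a,b,z),S((242,108))),((-a,-b,z),S((287,150)))],[.5,.1,0])
    # rack base
    a,b=.03,.043
    fit([((-a,b,.006),T((80,314))),((-a,-b,.006),T((206,313))),((-a,b,.006),S((235,190))),((-a,-b,.006),S((290,238))),((a,-b,.006),S((340,216)))],[.5,.1,0])
    a,b=.02,.043
E
python3 fit.py
```

```text
[ 0.5061 -0.0851 -0.1531]
[[-0.0, -0.8], [1.6, 0.4], [-0.6, -0.9], [1.3, -0.3], [-1.9, -1.3], [-0.9, 0.8], [1.8, 0.3], [-1.1, -1.6]]
[ 0.5511  0.2103 -0.0258]
[[-0.2, -0.1], [0.5, -0.1], [-0.4, -0.1], [0.1, 0.3]]
[0.5516 0.2097 0.0681]
[[0.1, 0.3], [-0.1, -0.2]]
[0.5571 0.2116 0.0174]
[[0.1, 1.2], [0.0, 0.8], [0.4, -1.9], [-0.2, 0.2], [2.4, -0.8]]
```

```bash
cat > ov.py <<'E'
from h import *
def boxedges(x,y,th,a,b,z0,z1,sx=1):
    c,s=np.cos(th),np.sin(th)
    v=[(x+c*p*a-s*q*b,y+s*p*a+c*q*b,z) for z in(z0,z1) for p,q in((-1,-1),(-1,1),(1,1),(1,-1))]
    e=[(i,(i+1)%4) for i in range(4)]+[(4+i,4+(i+1)%4) for i in range(4)]+[(i,i+4) for i in range(4)]
    return v,e
def draw(n,im,boxes,x0,y0,w,hh,f,out):
    c=cv2.resize(im[y0:y0+hh,x0:x0+w,::-1],None,fx=f,fy=f,interpolation=cv2.INTER_CUBIC).copy()
    for b,col in boxes:
        v,e=boxedges(*b);p=(proj(n,v)-[x0-.5,y0-.5])*f-.5
        for i,j in e: cv2.line(c,tuple(int(round(k*8)) for k in p[i]),tuple(int(round(k*8)) for k in p[j]),col,1,cv2.LINE_AA,3)
    cv2.imwrite(out,c)
E
python3 - <<'E'
from ov import *
B=[((.5061,-.0851,-.153,.0675,.081,0,.1),(0,255,0)),((.5515,.210,0,.021,.032,.006,.094),(255,0,0)),((.5515,.210,0,.03,.043,0,.006),(0,0,255))]
t=cv2.imread('pics/top0.png')[:,:,::-1];s=cv2.imread('pics/side0.png')[:,:,::-1]
draw('top',t,B,200,140,160,110,5,'pics/ot1.png');draw('side',s,B,190,140,160,140,4,'pics/os1.png')
E
```

```text
(no output)
```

View pics/ot1.png

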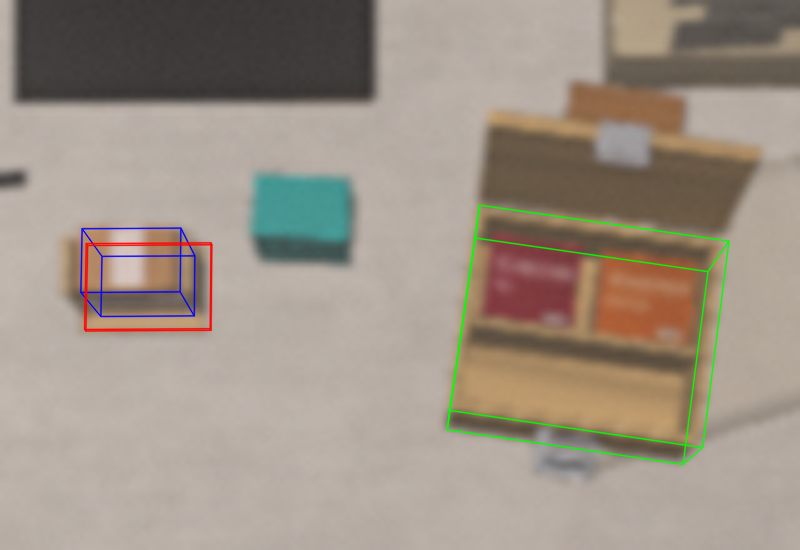

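View pics/os1.png

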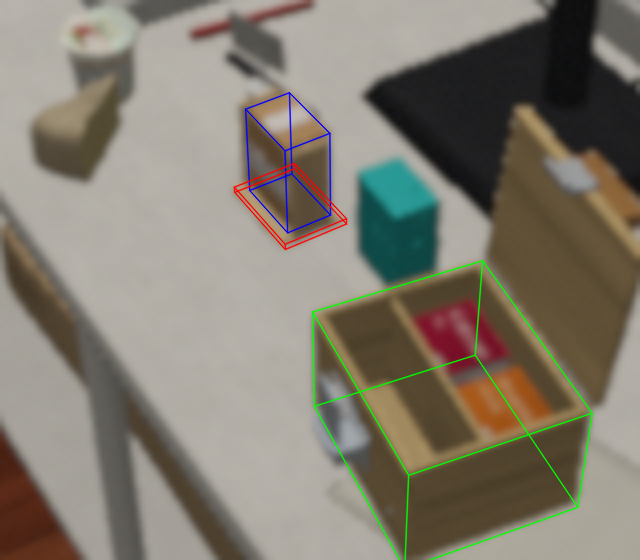

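```bash
python3 - <<'E'
from ov import *
B=[((.5061,-.0851,-.153,.0675,.081,.1,.1),(0,255,0)),((.5061-.0355*np.cos(.153),-.0851+.0355*np.sin(.153),-.153,.026,.075,.1,.1),(255,0,0))]
t=cv2.imread('pics/top0.png')[:,:,::-1];s=cv2.imread('pics/side0.png')[:,:,::-1]
draw('top',t,B,285,170,70,65,9,'pics/ot2.png');draw('side',s,B,260,200,85,75,8,'pics/os2.png')
E
```

```text
(no output)
```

View pics/ot2.png

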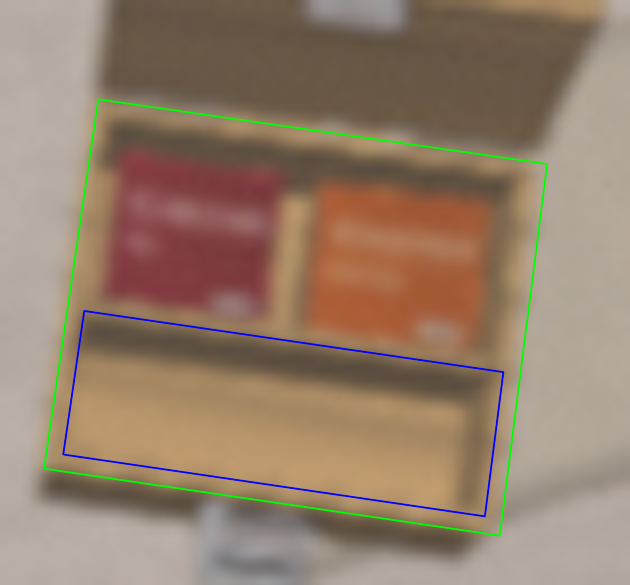

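View pics/os2.png

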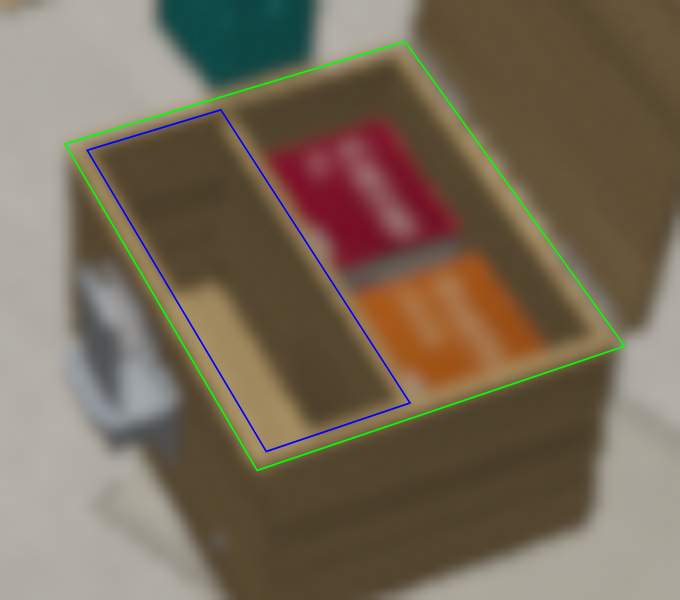

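```bash
python3 - <<'E'
from h import *
def tri(a,b):
    A=[];c=[]
    for n,uv in(('top',a),('side',b)):
        K,t,M=cam(n);d=M@np.linalg.inv(K)@np.array([*uv,1.]);d/=np.linalg.norm(d);Q=np.eye(3)-np.outer(d,d);A.append(Q);c.append(Q@t)
    return np.linalg.lstsq(np.vstack(A),np.hstack(c),rcond=None)
for a,b in(((143,120),(275,72)),((262,117),(323,108)),((126,55),(290,10))): r=tri(a,b);print(np.round(r[0],3),r[1])
for uv in((203,160),(275,160),(157,213),(402,180),(415,212),(300,120)): print(uv,np.round(ray('top',uv,0),3),np.round(ray('top',uv,.1),3))
s,r=st()
# needed turn: target X=-z, Z=+-x
for Z in([1,0,0],[-1,0,0]):
    X=np.array([0,0,-1.]);Z=np.array(Z,float);G=np.c_[X,np.cross(Z,X),Z];print(Z,np.round(R.from_matrix(r.T@G).as_rotvec(),3))
print(np.round(r.T@(np.array([.5511,.2103,.2217])-s['ee_pos'])*1e3,1))
E
```

```text
[0.722 0.414 0.304] [0.00013007]
[0.697 0.086 0.339] [0.0002182]
[0.791 0.402 0.5  ] [0.00022519]
(203, 160) [0.684 0.304 0.   ] [0.656 0.285 0.1  ]
(275, 160) [0.682 0.052 0.   ] [0.654 0.05  0.1  ]
(157, 213) [0.497 0.457 0.   ] [0.482 0.428 0.1  ]
(402, 180) [ 0.608 -0.388  0.   ] [ 0.585 -0.359  0.1  ]
(415, 212) [ 0.496 -0.426  0.   ] [ 0.48  -0.395  0.1  ]
(300, 120) [ 0.828 -0.037  0.   ] [ 0.79  -0.033  0.1  ]
t 0.1 p [0.2732 0.5617 0.2218] F [-0.   0.3  1.1] w 0.0873 X [-0.001 -0.001 -1.   ] Z [ 0.437  0.899 -0.001] q [-1.14  0.33 -0.06  1.46  0.02  1.35 -0.09]
[1. 0. 0.] [ 1.118e+00 -1.000e-03  1.000e-03]
[-1.  0.  0.] [-2.024e+00 -1.000e-03 -1.000e-03]
[ 4.000e-01 -4.036e+02 -1.945e+02]
```

Request:
arm_command(targets=[[0, 0, -404, -194, 1.118, 0, 0], [0, 0, -404, -194, 1.118, 0, 0], [0, 0, -404, -194, 1.118, 0, 0], [0, 0, -404, -194, 1.118, 0, 0], [0, 0, -404, -194, 1.118, 0, 0], [0, 0, -404, -194, 1.118, 0, 0], [0, 0, -404, -194, 1.118, 0, 0], [0, 0, -404, -194, 1.118, 0, 0], [0, 0, -404, -194, 1.118, 0, 0], [0, 0, -404, -194, 1.118, 0, 0]], newtons=20)

```text
time: 1.1
ee_pos: [0.5555, 0.203, 0.2224]
eef_rot: [0.002, 0.707, -0.005, 0.708]
ft_force: [0.5, 0.3, -0.8]
width: 0.0872
```

```bash
python3 - <<'E'
from h import *
st();t=camera('top');s=camera('side');crop(t,200,360,140,250,5,'pics/t1c.png');crop(s,190,350,100,240,4,'pics/s1c.png')
E
```

```text
t 1.1 p [0.5555 0.203  0.2224] F [ 0.5  0.3 -0.8] w 0.0872 X [ 0.001 -0.003 -1.   ] Z [ 1.    -0.01   0.001] q [-0.7   0.26  0.33  1.57 -0.08  1.32 -0.37]
```

```bash
python3 - <<'E'
from h import *
st()
E
```

```text
t 1.2 p [0.5522 0.2095 0.2221] F [-0.2  0.5 -0.2] w 0.0872 X [-0.001 -0.001 -1.   ] Z [ 1.    -0.003 -0.001] q [-0.71  0.26  0.32  1.57 -0.08  1.32 -0.38]
```

View pics/t1c.png

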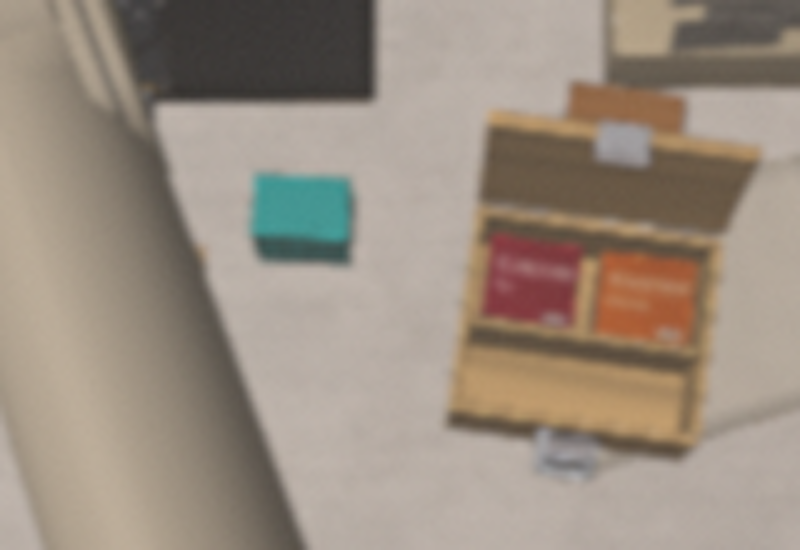

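View pics/s1c.png

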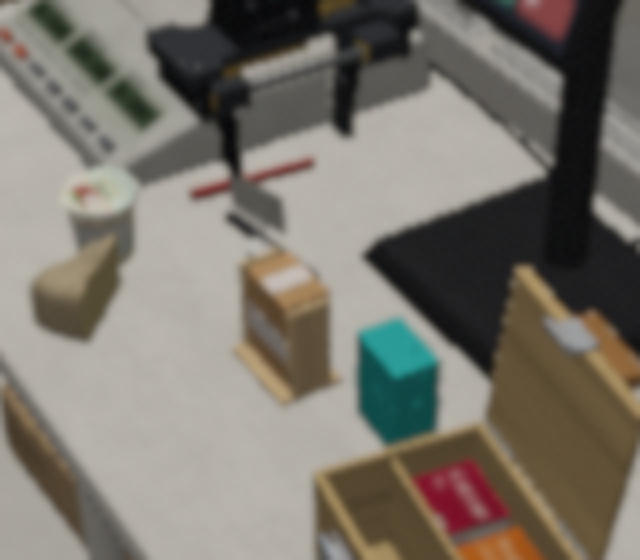

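Request:
arm_command(targets=[[0, 40, 0, 0, 0, 0, 0], [0, 80, 0, 0, 0, 0, 0], [0, 120, 0, 0, 0, 0, 0], [0, 150, 0, 0, 0, 0, 0], [0, 172, 0, 0, 0, 0, 0], [0, 177, 0, 0, 0, 0, 0], [0, 177, 0, 0, 0, 0, 0]])

```text
time: 1.9
ee_pos: [0.551, 0.2118, 0.0452]
eef_rot: [-0.001, 0.708, 0.001, 0.707]
ft_force: [0.5, 0.8, 0.2]
width: 0.0869
```

```bash
python3 - <<'E'
from h import *
st();s=camera('side');crop(s,190,350,100,240,4,'pics/s2c.png')
E
```

```text
t 1.9 p [0.551  0.2118 0.0452] F [0.5 0.8 0.2] w 0.0869 X [-0.001 -0.    -1.   ] Z [ 1.     0.002 -0.001] q [-0.68  0.42  0.29  1.76 -0.14  0.98 -0.33]
```

View pics/s2c.png

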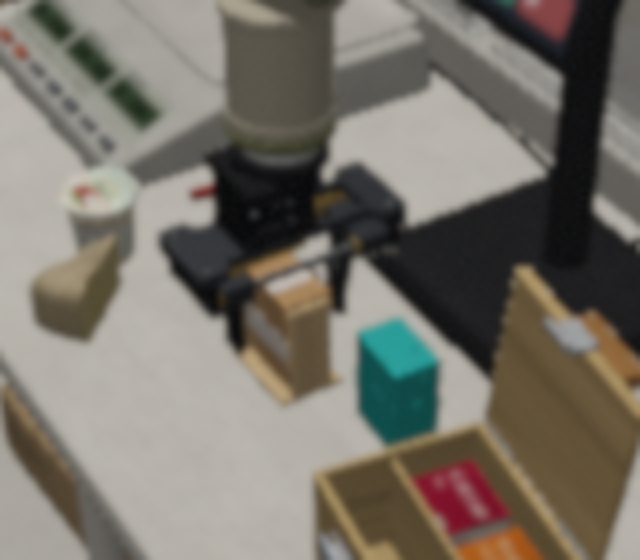

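Request:
arm_command(targets=[[255, 0, 0, 0, 0, 0, 0], [255, 0, 0, 0, 0, 0, 0], [255, 0, 0, 0, 0, 0, 0], [255, 0, 0, 0, 0, 0, 0], [255, 0, 0, 0, 0, 0, 0], [255, 0, 0, 0, 0, 0, 0], [255, 0, 0, 0, 0, 0, 0]], newtons=20)

```text
time: 2.65
ee_pos: [0.5522, 0.2108, 0.0457]
eef_rot: [0.0, 0.707, 0.0, 0.707]
ft_force: [1.7, 0.2, 0.9]
width: 0.0418
```

Request:
arm_command(targets=[[255, -10, 0, 0, 0, 0, 0], [255, -35, 0, 0, 0, 0, 0], [255, -75, 0, 0, 0, 0, 0], [255, -110, 0, 0, 0, 0, 0], [255, -130, 0, 0, 0, 0, 0], [255, -130, -10, -30, 0.04, 0, 0], [255, -130, -22, -65, 0.08, 0, 0], [255, -130, -34, -100, 0.12, 0, 0], [255, -130, -41, -122, 0.153, 0, 0], [255, -130, -41, -122, 0.153, 0, 0]])

```text
time: 3.65
ee_pos: [0.4273, 0.169, 0.1759]
eef_rot: [0.055, 0.705, -0.054, 0.705]
ft_force: [0.2, 0.4, -2.8]
width: 0.042
```

```bash
python3 - <<'E'
from h import *
st();s=camera('side');crop(s,150,310,100,240,4,'pics/s3c.png')
E
```

```text
t 3.65 p [0.4273 0.169  0.1759] F [ 0.2  0.4 -2.8] w 0.042 X [-0.001  0.001 -1.   ] Z [ 0.988 -0.153 -0.001] q [-0.78 -0.01  0.3   1.96  0.    1.2  -0.63]
```

View pics/s3c.png

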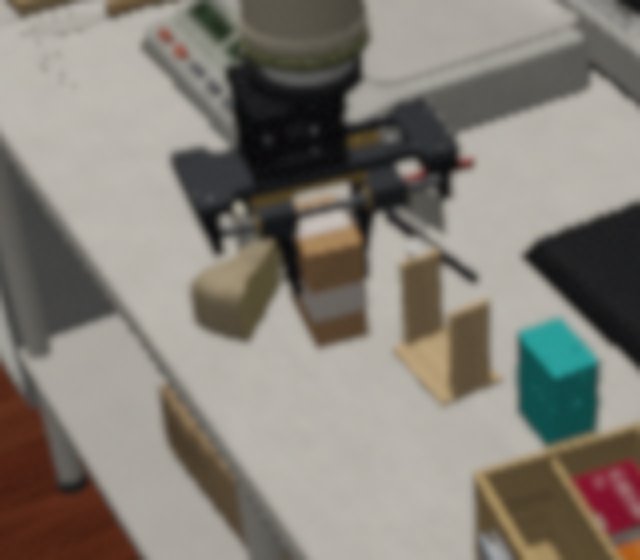

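Request:
arm_command(targets=[[255, 35, 0, 0, 0, 0, 0], [255, 75, 0, 0, 0, 0, 0], [255, 105, 0, 0, 0, 0, 0], [255, 122, 0, 0, 0, 0, 0], [255, 129, 0, 0, 0, 0, 0], [255, 133, 0, 0, 0, 0, 0], [255, 136, 0, 0, 0, 0, 0], [255, 136, 0, 0, 0, 0, 0]])

```text
time: 4.5
ee_pos: [0.4304, 0.1701, 0.04]
eef_rot: [0.054, 0.705, -0.054, 0.705]
ft_force: [-0.5, 0.1, -2.9]
width: 0.0417
```

Request:
arm_command(targets=[[255, 0.7, 0, 0, 0, 0, 0], [255, 1.2, 0, 0, 0, 0, 0], [255, 1.2, 0, 0, 0, 0, 0]])

```text
time: 4.8
ee_pos: [0.4305, 0.1702, 0.0396]
eef_rot: [0.054, 0.705, -0.054, 0.705]
ft_force: [-2.2, -1.2, 6.7]
width: 0.0419
```

Touching down. Release, then back up.

Request:
arm_command(targets=[[0, 0, 0, 0, 0, 0, 0], [0, 0, 0, 0, 0, 0, 0], [0, 0, 0, 0, 0, 0, 0], [0, 0, 0, 0, 0, 0, 0], [0, 0, 0, 0, 0, 0, 0], [0, 0, 0, 0, 0, 0, 0], [0, -40, 0, 0, 0, 0, 0], [0, -85, 0, 0, 0, 0, 0], [0, -110, 0, 0, 0, 0, 0], [0, -110, 0, 0, 0, 0, 0]])

```text
time: 5.8
ee_pos: [0.4318, 0.1709, 0.152]
eef_rot: [0.056, 0.703, -0.053, 0.707]
ft_force: [-0.4, 0.3, 0.1]
width: 0.0869
```

```bash
python3 - <<'E'
from h import *
st();s=camera('side');t=camera('top');crop(s,150,310,100,240,4,'pics/s4c.png');crop(t,180,340,140,250,5,'pics/t4c.png')
E
```

```text
t 5.8 p [0.4318 0.1709 0.152 ] F [-0.4  0.3  0.1] w 0.0869 X [ 0.005  0.004 -1.   ] Z [ 0.988 -0.153  0.005] q [-0.78  0.02  0.31  1.98 -0.01  1.14 -0.62]
```

View pics/s4c.png

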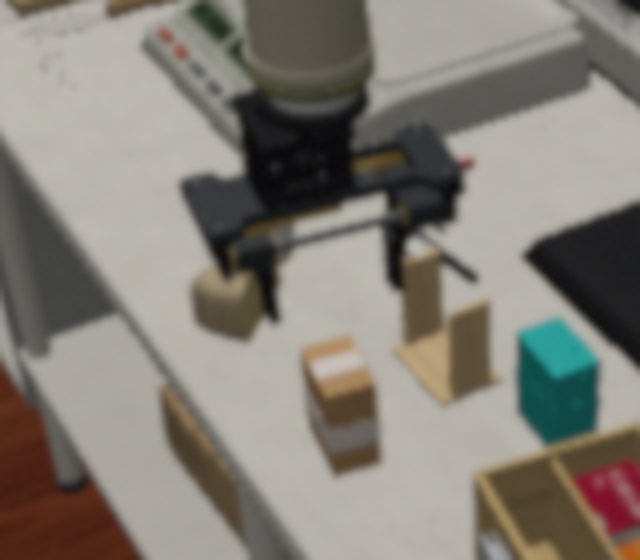

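View pics/t4c.png

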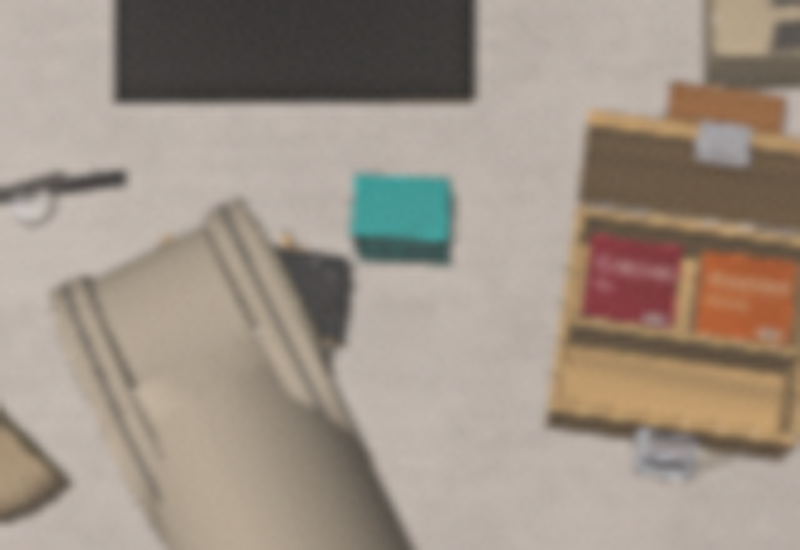

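Request:
arm_command(targets=[[0, 0, 0, 0, -1.571, 0, 0], [0, 0, 0, 0, -1.571, 0, 0], [0, 0, 0, 0, -1.571, 0, 0], [0, 0, 0, 0, -1.571, 0, 0], [0, 0, 0, 0, -1.571, 0, 0], [0, 0, 0, 0, -1.571, 0, 0], [0, 0, 0, 0, -1.571, 0, 0], [0, 0, 0, 0, -1.571, 0, 0], [0, 0, 0, 0, -1.571, 0, 0], [0, 0, 0, 0, -1.571, 0, 0]])

```text
time: 6.9
ee_pos: [0.429, 0.1694, 0.1467]
eef_rot: [-0.443, 0.552, 0.443, 0.55]
ft_force: [-0.2, 0.9, -0.0]
width: 0.0868
```

Request:
arm_command(targets=[[0, 0, 0, 0, -0.1, 0, 0], [0, 0, 0, 0, -0.1, 0, 0]])

```text
time: 7.1
ee_pos: [0.4291, 0.1694, 0.1469]
eef_rot: [-0.468, 0.53, 0.469, 0.529]
ft_force: [-0.1, -0.1, 0.1]
width: 0.0873
```

```bash
python3 - <<'E'
from h import *
s,r=st()
X=np.array([0,0,-1.]);Z=np.array([np.sin(.153),np.cos(.153),0]);G=np.c_[X,np.cross(Z,X),Z];print(np.round(R.from_matrix(r.T@G).as_rotvec(),3))
print(np.round(r.T@(np.array([.4303,.170,.152])-s['ee_pos'])*1e3,1))
s=camera('side');crop(s,150,310,100,240,4,'pics/s5c.png')
E
```

```text
t 7.1 p [0.4291 0.1694 0.1469] F [-0.1 -0.1  0.1] w 0.0873 X [-0.002 -0.001 -1.   ] Z [ 0.122  0.993 -0.002] q [-0.76  0.02  0.29  1.99 -0.01  1.13  0.98]
[ 0.031 -0.002 -0.002]
[-5.1 -1.1  0.7]
```

View pics/s5c.png

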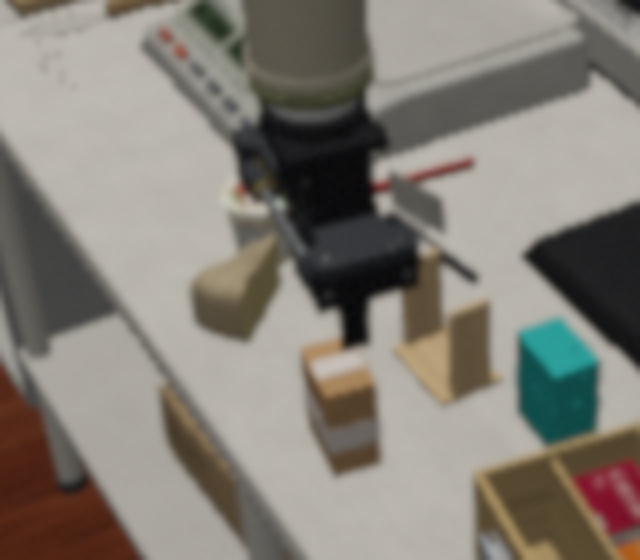

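Request:
arm_command(targets=[[0, 0, -1, 0.7, 0.031, 0, 0], [0, 30, -1, 0.7, 0.031, 0, 0], [0, 65, -1, 0.7, 0.031, 0, 0], [0, 90, -1, 0.7, 0.031, 0, 0], [0, 99, -1, 0.7, 0.031, 0, 0], [0, 99, -1, 0.7, 0.031, 0, 0]])

```text
time: 7.75
ee_pos: [0.4301, 0.1699, 0.0483]
eef_rot: [-0.459, 0.539, 0.459, 0.537]
ft_force: [-0.2, 0.9, 0.6]
width: 0.0869
```

```bash
python3 - <<'E'
from h import *
st();s=camera('side');crop(s,150,310,100,240,4,'pics/s6c.png')
E
```

```text
t 7.75 p [0.4301 0.1699 0.0483] F [-0.2  0.9  0.6] w 0.0869 X [-0.002 -0.002 -1.   ] Z [ 0.156  0.988 -0.002] q [-0.75  0.16  0.29  2.08 -0.06  0.91  0.99]
```

View pics/s6c.png

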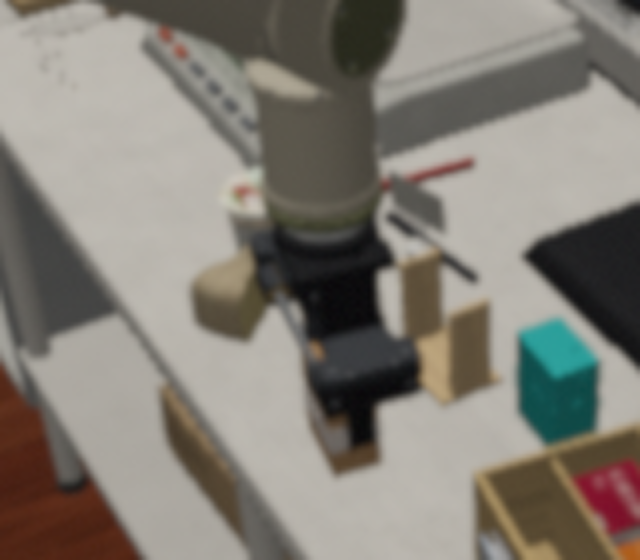

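Straddling the narrow sides; close, then lift.

Request:
arm_command(targets=[[255, 0, 0, 0, 0, 0, 0], [255, 0, 0, 0, 0, 0, 0], [255, 0, 0, 0, 0, 0, 0], [255, 0, 0, 0, 0, 0, 0], [255, 0, 0, 0, 0, 0, 0], [255, 0, 0, 0, 0, 0, 0]], newtons=20)

```text
time: 8.4
ee_pos: [0.4314, 0.171, 0.05]
eef_rot: [-0.46, 0.537, 0.46, 0.538]
ft_force: [-0.5, 0.9, 6.3]
width: 0.0639
```

Request:
arm_command(targets=[[255, -10, 0, 0, 0, 0, 0], [255, -40, 0, 0, 0, 0, 0], [255, -80, 0, 0, 0, 0, 0], [255, -120, 0, 0, 0, 0, 0], [255, -145, 0, 0, 0, 0, 0], [255, -150, 0, 0, 0, 0, 0], [255, -150, 0, 0, 0, 0, 0]])

```text
time: 9.1
ee_pos: [0.4308, 0.1703, 0.1994]
eef_rot: [-0.46, 0.537, 0.46, 0.537]
ft_force: [0.1, -0.0, -3.2]
width: 0.0636
```

```bash
python3 - <<'E'
from h import *
s,r=st();print(np.round(r.T@(np.array([.4704,-.0786,.199])-s['ee_pos'])*1e3,1))
X=np.array([0,0,-1.]);Z=np.array([np.sin(.153),np.cos(.153),0]);G=np.c_[X,np.cross(Z,X),Z];print(np.round(R.from_matrix(r.T@G).as_rotvec(),3))
E
```

```text
t 9.1 p [0.4308 0.1703 0.1994] F [ 0.1 -0.  -3.2] w 0.0636 X [ 0.  0. -1.] Z [0.154 0.988 0.   ] q [-0.77 -0.02  0.29  1.92  0.01  1.25  0.94]
[   0.3  -77.5 -239.8]
[-0.002  0.     0.   ]
```

Request:
arm_command(targets=[[255, 0, -14, -45, 0, 0, 0], [255, 0, -29, -90, 0, 0, 0], [255, 0, -44, -135, 0, 0, 0], [255, 0, -58, -180, 0, 0, 0], [255, 0, -70, -218, 0, 0, 0], [255, 0, -76, -235, 0, 0, 0], [255, 0, -77.5, -240, 0, 0, 0], [255, 0, -77.5, -240, 0, 0, 0]])

```text
time: 9.9
ee_pos: [0.4696, -0.0788, 0.1979]
eef_rot: [-0.459, 0.538, 0.46, 0.537]
ft_force: [0.0, 0.8, -3.2]
width: 0.0638
```

```bash
python3 - <<'E'
from h import *
from ov import *
s,r=st();p=s['ee_pos']
B=[((p[0],p[1],-.154,.021,.032,p[2]-.05,p[2]+.038),(255,0,0)),((.5055,-.084,-.153,.0675,.081,.1,.1),(0,255,0))]
s=camera('side');t=camera('top');draw('side',s,B,240,130,110,130,4.5,'pics/s7c.png');draw('top',t,[B[1]],280,140,80,110,5,'pics/t7c.png')
E
```

```text
t 9.9 p [ 0.4696 -0.0788  0.1979] F [ 0.   0.8 -3.2] w 0.0638 X [-0.003 -0.    -1.   ] Z [ 0.155  0.988 -0.001] q [-0.51 -0.    0.59  1.9   0.    1.25  1.49]
```

View pics/s7c.png

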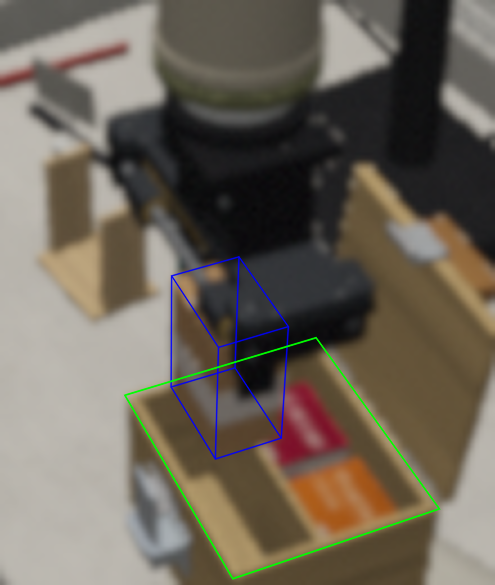

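View pics/t7c.png

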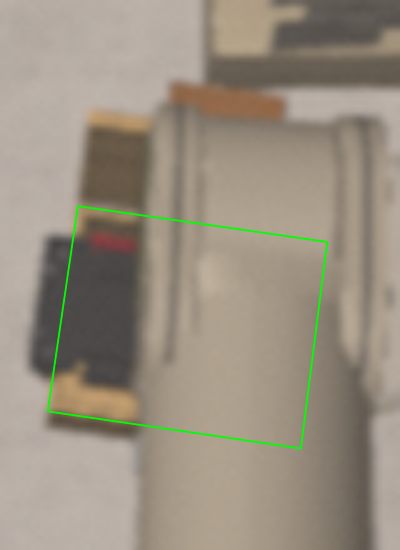

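```bash
python3 - <<'E'
from h import *
s=camera('side');crop(s,260,330,180,260,7,'pics/s8c.png')
E
```

```text
(no output)
```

View pics/s8c.png

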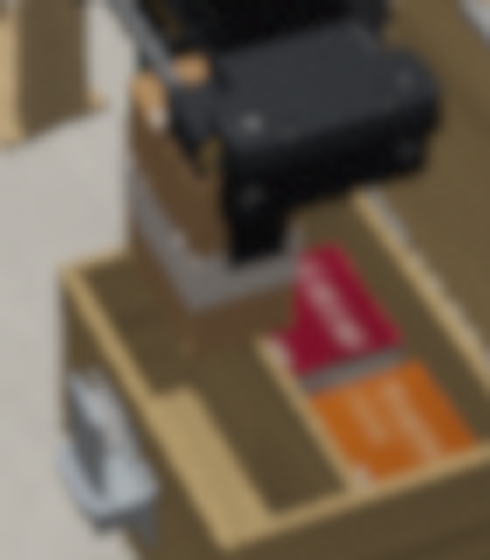

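Request:
arm_command(targets=[[255, 15, -0.5, 0, 0, 0, 0], [255, 30, -0.5, 0, 0, 0, 0], [255, 38, -0.5, 0, 0, 0, 0], [255, 41, -0.5, 0, 0, 0, 0], [255, 41, -0.5, 0, 0, 0, 0]])

```text
time: 10.55
ee_pos: [0.4709, -0.0783, 0.1583]
eef_rot: [-0.46, 0.537, 0.46, 0.537]
ft_force: [-0.3, -0.2, -2.5]
width: 0.0638
```

```bash
python3 - <<'E'
from h import *
st();s=camera('side');crop(s,260,330,180,260,7,'pics/s9c.png');t=camera('top');crop(t,280,360,140,250,5,'pics/t9c.png')
E
```

```text
t 10.55 p [ 0.4709 -0.0783  0.1583] F [-0.3 -0.2 -2.5] w 0.0638 X [-0.  0. -1.] Z [ 0.154  0.988 -0.   ] q [-0.5   0.04  0.59  1.95 -0.03  1.16  1.52]
```

View pics/s9c.png

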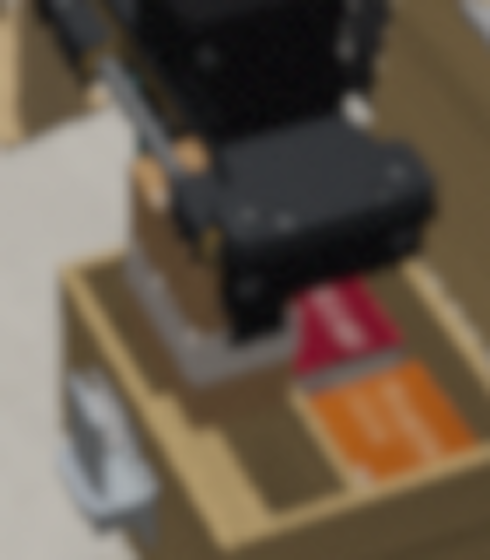

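View pics/t9c.png

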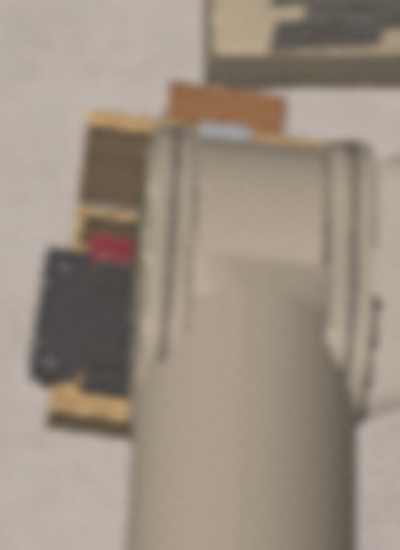

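Request:
arm_command(targets=[[255, 4, 0, 0, 0, 0, 0], [255, 8, 0, 0, 0, 0, 0], [255, 11, 0, 0, 0, 0, 0], [255, 14, 0, 0, 0, 0, 0], [255, 17, 0, 0, 0, 0, 0], [255, 17, 0, 0, 0, 0, 0]])

```text
time: 11.25
ee_pos: [0.4707, -0.0787, 0.1409]
eef_rot: [-0.46, 0.537, 0.46, 0.537]
ft_force: [0.1, -0.1, -2.7]
width: 0.0638
```

```bash
python3 - <<'E'
from h import *
st();s=camera('side');crop(s,260,330,190,260,8,'pics/s10c.png')
E
```

```text
t 11.25 p [ 0.4707 -0.0787  0.1409] F [ 0.1 -0.1 -2.7] w 0.0638 X [-0.001 -0.    -1.   ] Z [ 0.154  0.988 -0.   ] q [-0.5   0.06  0.6   1.97 -0.04  1.12  1.53]
```

View pics/s10c.png

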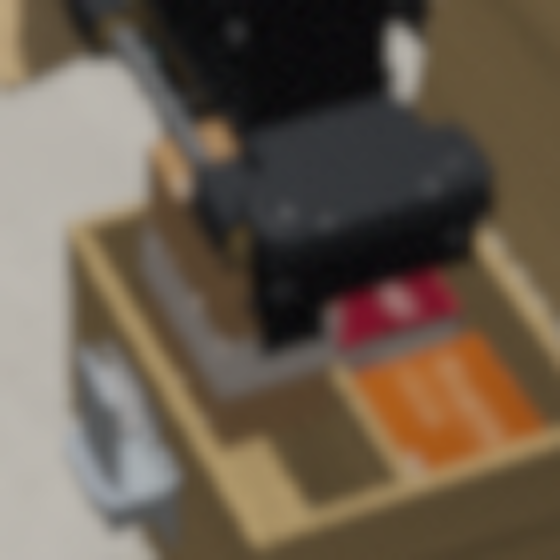

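Request:
arm_command(targets=[[255, 10, 0, 0, 0, 0, 0], [255, 22, 0, 0, 0, 0, 0], [255, 35, 0, 0, 0, 0, 0], [255, 48, 0, 0, 0, 0, 0], [255, 60, 0, 0, 0, 0, 0], [255, 70, 0, 0, 0, 0, 0], [255, 77, 0, 0, 0, 0, 0], [255, 81, 0, 0, 0, 0, 0], [255, 81, 0, 0, 0, 0, 0]])

```text
time: 12.2
ee_pos: [0.4708, -0.0788, 0.06]
eef_rot: [-0.46, 0.537, 0.46, 0.537]
ft_force: [-0.3, -0.4, -2.3]
width: 0.0639
```

Request:
arm_command(targets=[[255, 2, 0, 0, 0, 0, 0], [255, 3.5, 0, 0, 0, 0, 0], [255, 4.5, 0, 0, 0, 0, 0], [255, 4.5, 0, 0, 0, 0, 0]])

```text
time: 12.6
ee_pos: [0.4712, -0.0787, 0.056]
eef_rot: [-0.46, 0.537, 0.46, 0.537]
ft_force: [-0.3, 0.2, 0.4]
width: 0.0641
```

Request:
arm_command(targets=[[0, 0, 0, 0, 0, 0, 0], [0, 0, 0, 0, 0, 0, 0], [0, 0, 0, 0, 0, 0, 0], [0, 0, 0, 0, 0, 0, 0], [0, 0, 0, 0, 0, 0, 0], [0, -20, 0, 0, 0, 0, 0], [0, -55, 0, 0, 0, 0, 0], [0, -95, 0, 0, 0, 0, 0], [0, -140, 0, 0, 0, 0, 0], [0, -180, 0, 0, 0, 0, 0]])

```text
time: 13.6
ee_pos: [0.4709, -0.0789, 0.238]
eef_rot: [-0.46, 0.537, 0.46, 0.538]
ft_force: [1.4, 0.6, 0.5]
width: 0.0873
```

```bash
python3 - <<'E'
from h import *
st();s=camera('side');crop(s,240,360,150,270,5,'pics/s11c.png')
E
```

```text
t 13.6 p [ 0.4709 -0.0789  0.238 ] F [1.4 0.6 0.5] w 0.0873 X [ 0.001  0.    -1.   ] Z [0.155 0.988 0.   ] q [-0.53 -0.04  0.59  1.84  0.02  1.33  1.47]
```

View pics/s11c.png

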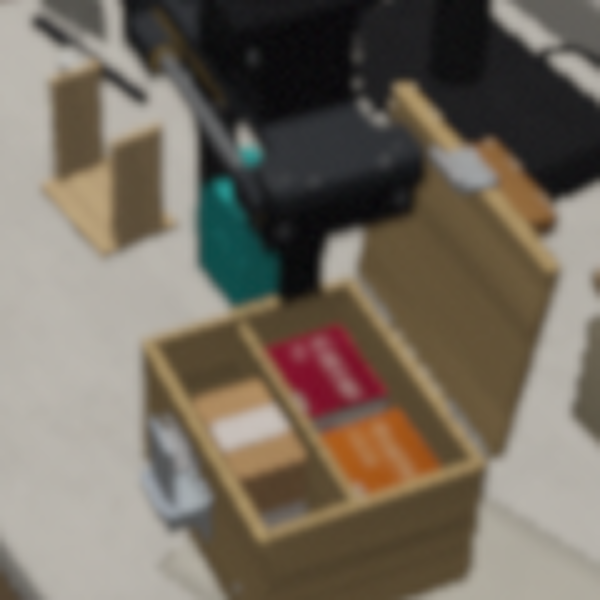

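Request:
arm_command(targets=[[255, -40, 0, 0, 0, 0, 0], [255, -67, -20, 0, 0, 0, 0], [255, -67, -60, 0, 0, 0, 0], [255, -67, -105, 0, 0, 0, 0], [255, -67, -150, 0, 0, 0, 0], [255, -67, -182, 0, 0, 0, 0], [255, -67, -192, 0, 0, 0, 0], [255, -67, -192, 0, 0, 0, 0]])

```text
time: 14.45
ee_pos: [0.6615, -0.1086, 0.3012]
eef_rot: [-0.46, 0.538, 0.46, 0.536]
ft_force: [0.3, -0.1, 0.4]
width: 0.0311
```

```bash
python3 - <<'E'
from h import *
st();s=camera('side');crop(s,220,400,100,270,4,'pics/s12c.png')
t=camera('top');crop(t,260,400,120,250,5,'pics/t12c.png')
E
```

```text
t 14.45 p [ 0.6615 -0.1086  0.3012] F [ 0.3 -0.1  0.4] w 0.0311 X [-0.002 -0.001 -1.   ] Z [ 0.154  0.988 -0.002] q [-0.34  0.46  0.66  1.22 -0.28  1.55  1.69]
```

View pics/s12c.png

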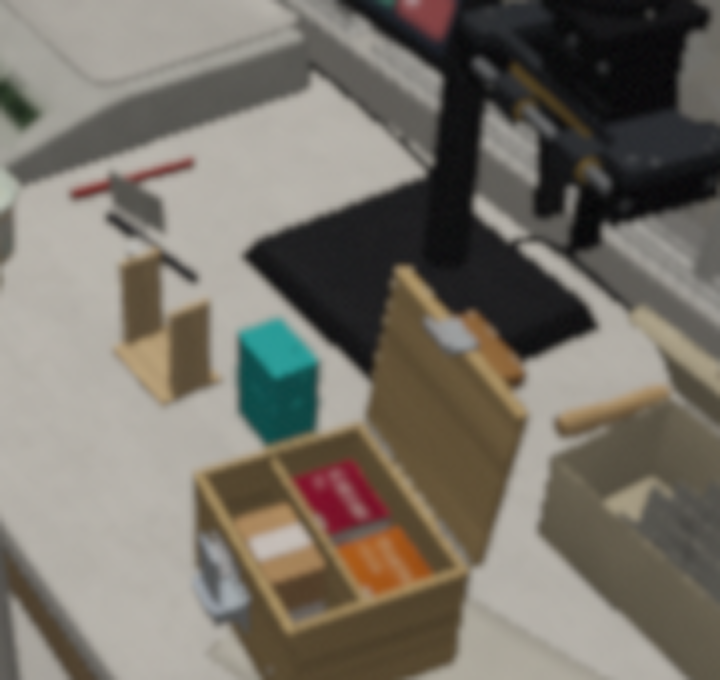

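View pics/t12c.png

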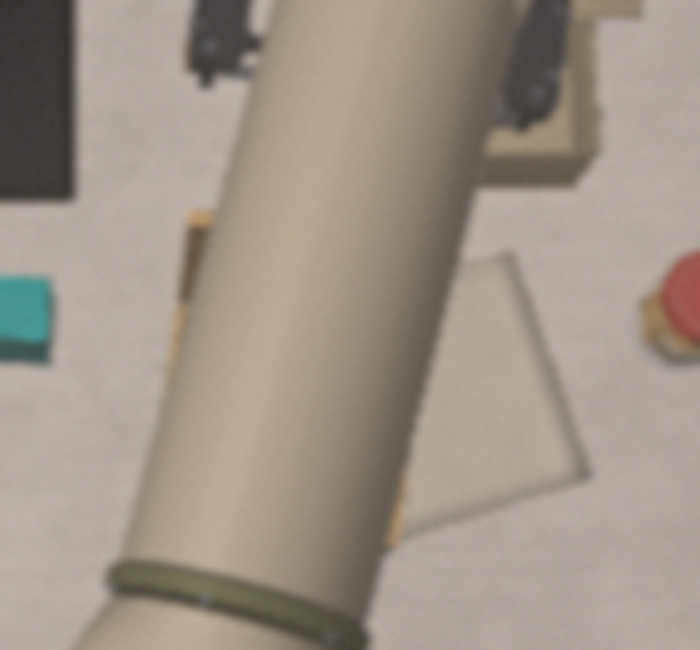

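```bash
python3 - <<'E'
from h import *
th=1.7;yaw=-.153;c0=np.array([.5055,-.084])
for d,h,y in((.125,.04,.035),(.125,.04,-.035),(.111,.04,-.035),(.135,0,.081),(.135,0,-.081),(.135,.01,.081)):
    x=.0675-d*np.cos(th)+h*np.sin(th);z=.1+d*np.sin(th)+h*np.cos(th)
    P=[c0[0]+x*np.cos(yaw)-y*np.sin(yaw),c0[1]+x*np.sin(yaw)+y*np.cos(yaw),z]
    print(np.round((proj('top',P)[0]-[200,140])*5),np.round((proj('side',P)[0]-[220,100])*4),np.round(P,3))
E
```

```text
[571.  79.] [474. 310.] [ 0.633 -0.068  0.219]
[688.  95.] [528. 373.] [ 0.622 -0.137  0.219]
[685. 105.] [522. 390.] [ 0.62  -0.137  0.205]
[486. 123.] [393. 268.] [ 0.602 -0.017  0.234]
[761. 162.] [516. 416.] [ 0.577 -0.177  0.234]
[488. 107.] [406. 266.] [ 0.612 -0.018  0.233]
```

Request:
arm_command(targets=[[255, 30, 0, 0, 0, 0, 0], [255, 65, 0, 0, 0, 0, 0], [255, 92, 0, 0, 0, 0, 0], [255, 105, 0, 0, 0, 0, 0], [255, 105, 0, 0, 0, 0, 0]])

```text
time: 15.05
ee_pos: [0.6596, -0.1078, 0.197]
eef_rot: [-0.459, 0.537, 0.461, 0.537]
ft_force: [0.1, 0.2, 0.0]
width: 0.0007
```

```bash
python3 - <<'E'
from h import *
st();s=camera('side');crop(s,220,400,100,270,4,'pics/s13c.png')
E
```

```text
t 15.05 p [ 0.6596 -0.1078  0.197 ] F [0.1 0.2 0. ] w 0.0007 X [-0.002  0.001 -1.   ] Z [0.154 0.988 0.001] q [-0.35  0.5   0.64  1.4  -0.3   1.35  1.71]
```

View pics/s13c.png

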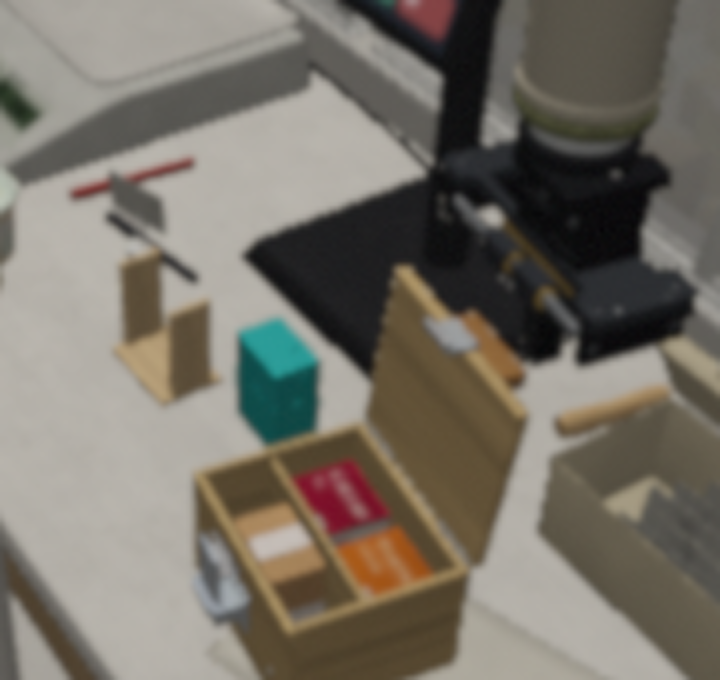

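Request:
arm_command(targets=[[255, 0, 12, 0, 0, 0, 0], [255, 0, 22, 0, 0, 0, 0], [255, 0, 30, 0, 0, 0, 0], [255, 0, 37, 0, 0, 0, 0], [255, 0, 44, 0, 0, 0, 0], [255, 0, 51, 0, 0, 0, 0], [255, 0, 58, 0, 0, 0, 0], [255, 0, 64, 0, 0, 0, 0], [255, 0, 66, 0, 0, 0, 0], [255, 0, 66, 0, 0, 0, 0]])

```text
time: 16.1
ee_pos: [0.5952, -0.098, 0.1978]
eef_rot: [-0.46, 0.537, 0.46, 0.537]
ft_force: [0.0, -0.4, 0.3]
width: 0.0006
```

```bash
python3 - <<'E'
from h import *
st();s=camera('side');crop(s,220,400,100,270,4,'pics/s14c.png')
E
```

```text
t 16.1 p [ 0.5952 -0.098   0.1978] F [ 0.  -0.4  0.3] w 0.0006 X [-0.  0. -1.] Z [0.154 0.988 0.   ] q [-0.44  0.34  0.66  1.59 -0.21  1.29  1.67]
```

View pics/s14c.png

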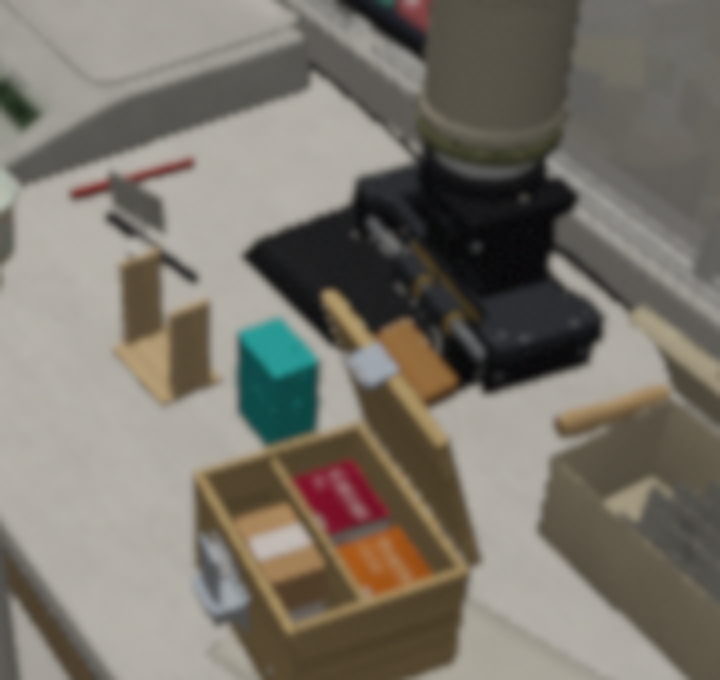

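Request:
arm_command(targets=[[255, -40, 0, 0, 0, 0, 0], [255, -80, 0, 0, 0.15, 0, 0], [255, -100, 0, 0, 0.3, 0, 0], [255, -100, 0, 0, 0.45, 0, 0], [255, -100, 0, 0, 0.6, 0, 0], [255, -100, 0, 0, 0.75, 0, 0], [255, -100, 0, 0, 0.9, 0, 0], [255, -100, 0, 0, 1.05, 0, 0], [255, -100, 0, 0, 1.2, 0, 0], [255, -100, 0, 0, 1.35, 0, 0]])

```text
time: 17.15
ee_pos: [0.5957, -0.0981, 0.2977]
eef_rot: [-0.021, 0.707, 0.021, 0.707]
ft_force: [0.5, -0.3, 0.0]
width: 0.0001
```

Request:
arm_command(targets=[[255, 0, 0, 0, 0.15, 0, 0], [255, 0, 0, 0, 0.221, 0, 0], [255, 0, 0, 0, 0.221, 0, 0]])

```text
time: 17.45
ee_pos: [0.5956, -0.098, 0.2977]
eef_rot: [0.055, 0.705, -0.055, 0.705]
ft_force: [0.7, -0.1, -0.3]
width: 0.0007
```

```bash
python3 - <<'E'
from h import *
s,r=st();yaw=-.153;c0=np.array([.5055,-.084])
X=np.array([0,0,-1.]);Z=np.array([np.cos(yaw),np.sin(yaw),0]);G=np.c_[X,np.cross(Z,X),Z];print(np.round(R.from_matrix(r.T@G).as_rotvec(),3))
x=-.0475;T=np.array([c0[0]+x*np.cos(yaw),c0[1]+x*np.sin(yaw),.28]);print(T,np.round(r.T@(T-s['ee_pos'])*1e3,1))
s=camera('side');crop(s,220,400,100,270,4,'pics/s15c.png')
E
```

```text
t 17.45 p [ 0.5956 -0.098   0.2977] F [ 0.7 -0.1 -0.3] w 0.0007 X [-0. -0. -1.] Z [ 0.988 -0.155 -0.   ] q [-0.63  0.35  0.95  1.44 -0.28  1.5   0.15]
[-0.003 -0.     0.   ]
[ 0.45855488 -0.07676082  0.28      ] [  17.7   -0.2 -138.7]
```

View pics/s15c.png

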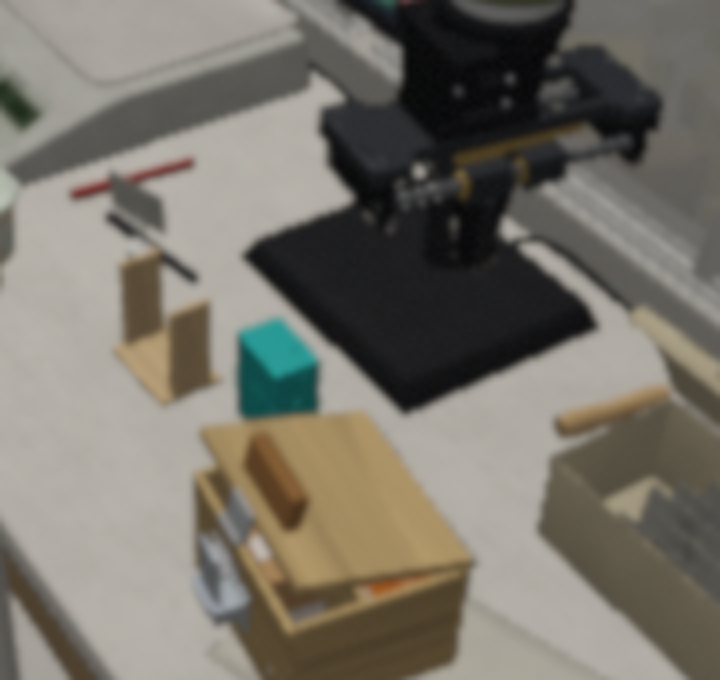

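Request:
arm_command(targets=[[255, 0, 0, -40, 0, 0, 0], [255, 5, 0, -80, 0, 0, 0], [255, 12, 0, -115, 0, 0, 0], [255, 18, 0, -135, 0, 0, 0], [255, 18, 0, -138.5, 0, 0, 0], [255, 18, 0, -138.5, 0, 0, 0]])

```text
time: 18.1
ee_pos: [0.4589, -0.0766, 0.2804]
eef_rot: [0.055, 0.705, -0.053, 0.705]
ft_force: [-0.5, -0.1, 0.4]
width: 0.0008
```

```bash
python3 - <<'E'
from h import *
s,r=st()
s=camera('side');crop(s,220,400,100,270,4,'pics/s16c.png')
E
```

```text
t 18.1 p [ 0.4589 -0.0766  0.2804] F [-0.5 -0.1  0.4] w 0.0008 X [ 0.001  0.002 -1.   ] Z [ 0.988 -0.152  0.001] q [-0.92 -0.17  0.91  1.81  0.13  1.44 -0.19]
```

View pics/s16c.png

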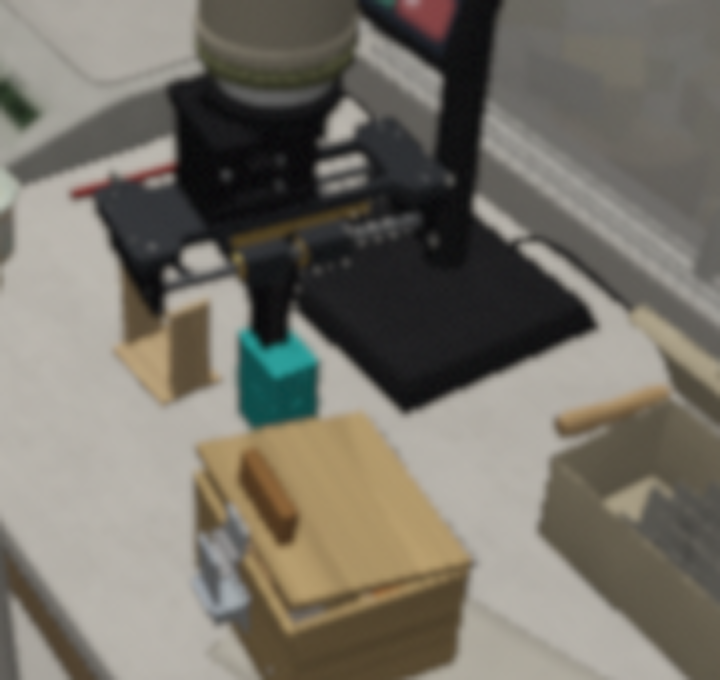

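Request:
arm_command(targets=[[255, 40, 0, 0, 0, 0, 0], [255, 80, 0, 0, 0, 0, 0], [255, 104, 0, 0, 0, 0, 0], [255, 115, 0, 0, 0, 0, 0], [255, 120, 0, 0, 0, 0, 0], [255, 122, 0, 0, 0, 0, 0], [255, 124, 0, 0, 0, 0, 0], [255, 126, 0, 0, 0, 0, 0]])

```text
time: 18.95
ee_pos: [0.459, -0.0768, 0.1546]
eef_rot: [0.055, 0.705, -0.055, 0.705]
ft_force: [-4.2, -1.0, 6.1]
width: 0.0004
```

Request:
arm_command(targets=[[255, 2, 0, 0, 0, 0, 0], [255, 4, 0, 0, 0, 0, 0], [255, 6, 0, 0, 0, 0, 0], [255, 8, 0, 0, 0, 0, 0], [255, 10, 0, 0, 0, 0, 0]])

```text
time: 19.45
ee_pos: [0.459, -0.0766, 0.1444]
eef_rot: [0.055, 0.705, -0.054, 0.705]
ft_force: [0.5, -0.5, 0.8]
width: 0.0004
```

Request:
arm_command(targets=[[255, 2, 0, 0, 0, 0, 0], [255, 4, 0, 0, 0, 0, 0], [255, 5, 0, 0, 0, 0, 0], [255, 5.5, 0, 0, 0, 0, 0], [255, 5.5, 0, 0, 0, 0, 0]])

```text
time: 19.95
ee_pos: [0.459, -0.0767, 0.14]
eef_rot: [0.055, 0.705, -0.054, 0.705]
ft_force: [-11.7, 1.5, 29.1]
width: 0.0008
```

Request:
arm_command(targets=[[255, -0.5, 0, 0, 0, 0, 0], [255, -0.5, 0, 0, 0, 0, 0], [255, -10, 0, 0, 0, 0, 0], [0, -40, 0, 0, 0, 0, 0], [0, -60, 0, 0, 0, 0, 0], [0, -60, 0, 0, 0, 0, 0], [0, -60, 0, 0, 0, 0, 0], [0, -60, 0, 0, 0, 0, 0]])

```text
time: 20.75
ee_pos: [0.4582, -0.0767, 0.1976]
eef_rot: [0.055, 0.705, -0.055, 0.705]
ft_force: [0.3, 0.4, 0.7]
width: 0.0329
```

```bash
python3 - <<'E'
from h import *
s,r=st();yaw=-.153;c0=np.array([.5055,-.084])
x=-.0505;T=np.array([c0[0]+x*np.cos(yaw),c0[1]+x*np.sin(yaw),.13]);print(T,np.round(r.T@(T-s['ee_pos'])*1e3,1))
s=camera('side');crop(s,220,400,100,270,4,'pics/s17c.png')
E
```

```text
t 20.75 p [ 0.4582 -0.0767  0.1976] F [0.3 0.4 0.7] w 0.0329 X [-0.001 -0.    -1.   ] Z [ 0.988 -0.154 -0.001] q [-0.94 -0.09  0.98  1.94  0.08  1.25 -0.14]
[ 0.45558993 -0.07630361  0.13      ] [67.6  0.1 -2.5]
```

View pics/s17c.png

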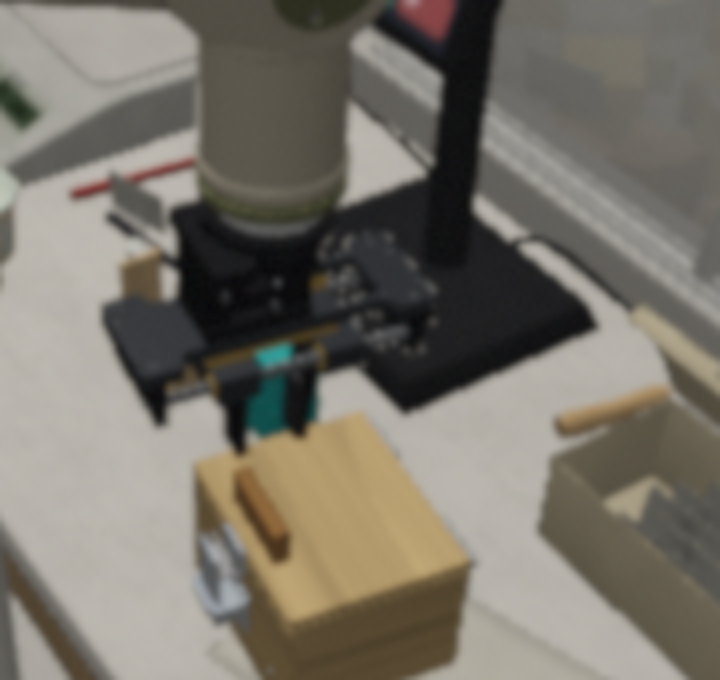

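Request:
arm_command(targets=[[140, 0, 0, -2.5, 0, 0, 0], [140, 25, 0, -2.5, 0, 0, 0], [140, 50, 0, -2.5, 0, 0, 0], [140, 70, 0, -2.5, 0, 0, 0], [140, 80, 0, -2.5, 0, 0, 0], [140, 81, 0, -2.5, 0, 0, 0], [140, 81, 0, -2.5, 0, 0, 0]])

```text
time: 21.5
ee_pos: [0.4563, -0.0766, 0.1177]
eef_rot: [0.055, 0.705, -0.055, 0.705]
ft_force: [-0.0, 0.0, 0.3]
width: 0.0393
```

Request:
arm_command(targets=[[255, 0, 0, 0, 0, 0, 0], [255, 0, 0, 0, 0, 0, 0], [255, 0, 0, 0, 0, 0, 0], [255, 0, 0, 0, 0, 0, 0], [255, 0, 0, 0, 0, 0, 0]], newtons=40)

```text
time: 22.0
ee_pos: [0.4574, -0.0765, 0.1178]
eef_rot: [0.055, 0.704, -0.055, 0.706]
ft_force: [6.7, -1.2, -5.1]
width: 0.0139
```

Request:
arm_command(targets=[[255, -0.5, 0, 0, 0, 0, 0], [255, -1, 0, 0, 0, 0, 0]])

```text
time: 22.2
ee_pos: [0.4576, -0.0765, 0.1187]
eef_rot: [0.054, 0.704, -0.055, 0.706]
ft_force: [10.3, -1.9, -8.5]
width: 0.0135
```

Request:
arm_command(targets=[[255, -0.5, 0, 0, 0, 0, 0], [255, -0.5, 0, 0, 0, 0, 0]])

```text
time: 22.4
ee_pos: [0.4577, -0.0765, 0.119]
eef_rot: [0.054, 0.704, -0.055, 0.706]
ft_force: [12.5, -1.7, -12.3]
width: 0.0134
```

Request:
arm_command(targets=[[255, -0.2, 0, 0.7, 0, 0, 0], [255, -0.4, 0, 1.2, 0, 0, 0], [255, -0.4, 0, 1.2, 0, 0, 0], [255, -0.4, 0, 1.2, 0, 0, 0]])

```text
time: 22.8
ee_pos: [0.4577, -0.0765, 0.119]
eef_rot: [0.055, 0.705, -0.055, 0.705]
ft_force: [6.0, -0.4, -9.9]
width: 0.0135
```

Request:
arm_command(targets=[[255, -0.3, 0, 0.4, 0, 0, 0], [255, -0.5, 0, 0.6, 0, 0, 0], [255, -0.5, 0, 0.6, 0, 0, 0], [255, -0.5, 0, 0.6, 0, 0, 0]])

```text
time: 23.2
ee_pos: [0.4577, -0.0765, 0.119]
eef_rot: [0.054, 0.705, -0.055, 0.705]
ft_force: [6.0, -0.5, -13.0]
width: 0.014
```

```bash
python3 - <<'E'
from h import *
s,r=st()
s=camera('side');crop(s,220,400,100,270,4,'pics/s18c.png')
E
```

```text
t 23.2 p [ 0.4577 -0.0765  0.119 ] F [  6.   -0.5 -13. ] w 0.014 X [-0. -0. -1.] Z [ 0.988 -0.154 -0.   ] q [-0.92  0.07  1.04  2.04 -0.07  1.07 -0.01]
```

View pics/s18c.png

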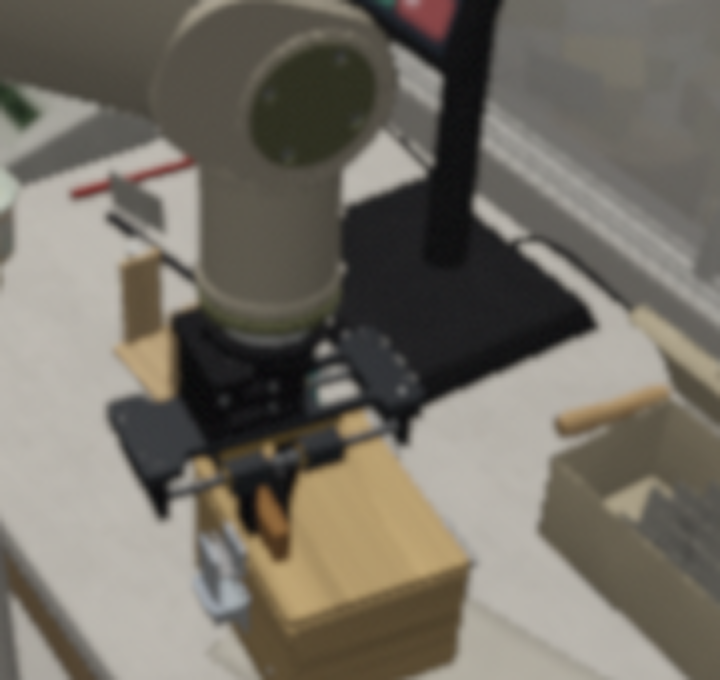

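Request:
arm_command(targets=[[255, 1, 0, 0, 0, 0, 0], [255, 2.2, 0, 0, 0, 0, 0], [140, 2.2, 0, 0, 0, 0, 0], [140, 2.2, 0, 0, 0, 0, 0], [140, 2.2, 0, 0, 0, 0, 0], [140, 2.2, 0, 0, 0, 0, 0], [140, -15, 0, 0, 0, 0, 0], [140, -55, 0, 0, 0, 0, 0], [140, -100, 0, 0, 0, 0, 0], [140, -140, 0, 0, 0, 0, 0]])

```text
time: 24.25
ee_pos: [0.4578, -0.0771, 0.2618]
eef_rot: [0.055, 0.705, -0.055, 0.705]
ft_force: [1.9, 1.1, 0.1]
width: 0.0392
```

Request:
arm_command(targets=[[140, 0, 40, 0, 0, 0, 0], [140, 0, 85, 0, 0, 0, 0], [140, 0, 130, 0, 0, 0, 0], [140, 0, 170, 0, 0, 0, 0], [140, 0, 180, 0, 0, 0, 0], [140, 0, 180, 0, 0, 0, 0]])

```text
time: 24.85
ee_pos: [0.4857, 0.1025, 0.2594]
eef_rot: [0.053, 0.705, -0.054, 0.705]
ft_force: [0.0, 0.6, -0.1]
width: 0.0391
```

```bash
python3 - <<'E'
from h import *
s,r=st()
s=camera('side');crop(s,220,420,160,340,4,'pics/s19c.png');t=camera('top');cv2.imwrite('pics/t19.png',t[:,:,::-1])
E
```

```text
t 24.85 p [0.4857 0.1025 0.2594] F [ 0.   0.6 -0.1] w 0.0391 X [-0.    -0.001 -1.   ] Z [ 0.988 -0.152 -0.   ] q [-1.1  -0.01  0.81  1.77  0.    1.38 -0.44]
```

View pics/s19c.png

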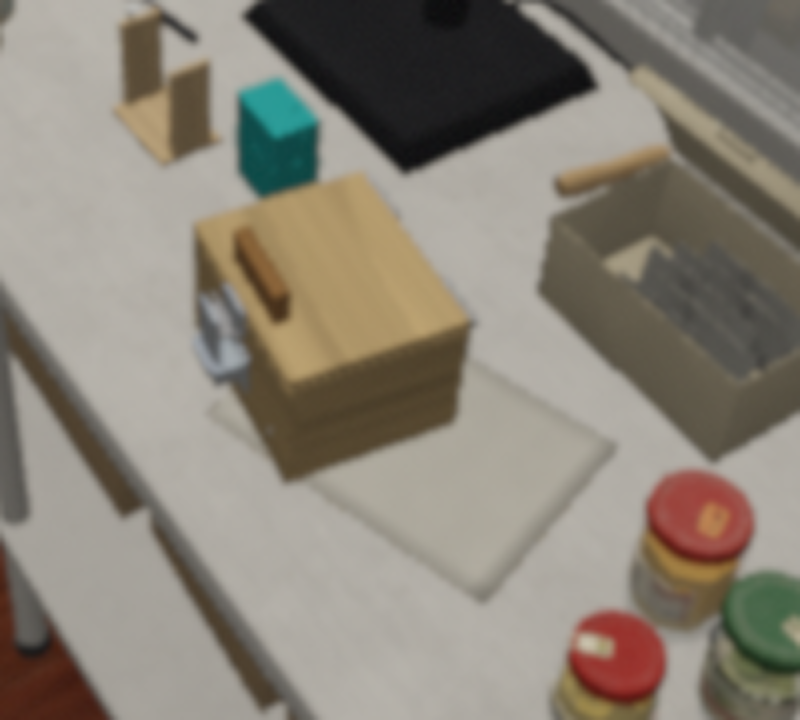

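View pics/t19.png

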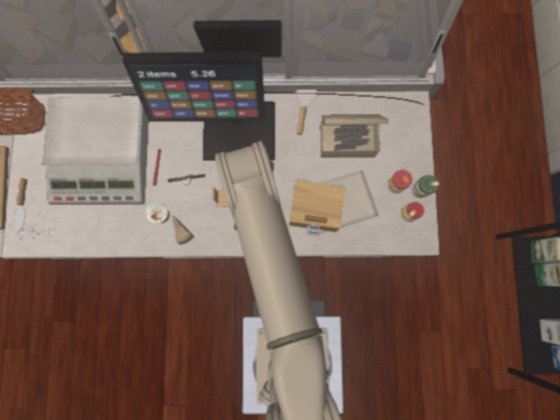

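```bash
python3 - <<'E'
from bench import *
print(close_job())
E
```

```text
the job is handed in; nothing more can be done
None
```

The job is done and handed in at about 25 s of the 72 s allowed.

- **Carton out and regrasped:** I gripped the carton by its wide faces and lifted it out of the pocket. I stood it on the worktop at about (0.43, 0.17), let go, and took it again by its narrow sides.
- **Into the case:** It went into the front compartment without touching the walls and was let go on the floor. The camera then showed it upright in the compartment. The lid now hides it, so I could not check it again after the pressing and tugging.
- **Lid and catch:** I pushed the lid over from behind and it came to rest on the catch, as expected. I pressed it home; the wrist force reached 29 N on the final stroke, above the 8 to 18 N you gave but under the 40 N limit.
- **Tug check:** A tug of about 13 N raised the grip by only about 1.2 mm, or 0.010 rad by my estimate. The catch held, so a second press was not needed.

In the last pictures the lid lies flush, the jars, pot and turquoise box stand where they were, and the gripper is clear of everything with near-zero wrist force. No check failed. The lid angle and the force at the catch could only be inferred from tool position and wrist force, not read directly.

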